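Line up spacer pillars by height for a machine changeover

ROBOT

A 7-joint arm with a two-finger parallel gripper is mounted at the origin on the work surface. World frame = base frame: x ahead of the robot, y to its left, z up, the work surface at z = 0. Lengths are in mm, angles in rad, forces in N, time in s.
With the tool pointing down it reaches from about 400 to 875 mm from the base axis. Payload 4.4 kg.
Tool frame: the origin (TCP) lies midway between the tips of the shut fingers; the grasp point (between the pads) lies 19 mm behind it; z points along the fingers, y is the line along which they close (so a half turn about z gives the same grasp; the last joint's range is limited). The gripper opens to 85 mm and grips with 20 to 120 N. Pads are 22 mm wide; open, the fingers measure 114 mm over their backs; the gripper's body (76 mm by 85 mm) begins 54 mm behind the grasp point. The pads swing forward as they close: fully open they stand 13 mm farther back than shut.
Start: joints at [-0.066, 0.628, 0.038, 1.517, -0.027, 0.996, -0.02], TCP at [650.014, 0.028, 208.913] pointing down, gripper open.
Joint ranges: [-3.06, 3.06], [-0.37, 2.12], [-1.25, 1.32], [0.18, 2.47], [-1.1, 4.24], [0.23, 1.98], [-2.94, 2.94]. Speed limits (rad/s): [2.57, 2.57, 3.14, 3.14, 3.14, 3.14, 3.14].

INTERFACE

Orientations are given as [roll, pitch, yaw] about the fixed x, y, z axes, in that order (R = Rz(yaw) Ry(pitch) Rx(roll)).
In Python, from cell import monitor, cams, ctrl gives the robot as it stands.
- The arm moves only by the tool drive_tool, never from a script. Its argument "motion" is a list of rows, each an object with "fingers": the opening, from 0 (shut) to 1 (fully open); "linear": the shift along the tool's x, y, z in m, a list of three; "twist": the turn about the tool's z in rad. In form: [{"fingers": fingers, "linear": [x, y, z], "twist": twist}, ...]. A call has 1 to 5 rows; each row shifts and turns the commanded pose from where the row before left it, along the tool's axes as they then stand; what a row does not reach is not made up. A row lasts 1/12 s, in which the tool goes at most 41.7 mm and 7.16 degrees, less where a joint would pass 70% of its speed; a pose out of reach is approached as far as the arm can. A call with a gripper value outside its range is refused whole. The fingers move at their own pace and stop on an object; the grip force is fixed at half the most. Time passes only in rows, so rows that do not move let the fingers close. It gives the time, the measured TCP pose, the force, the opening and the grip force at its end, in the units of the state.
- monitor.read_state(): the state, without advancing time (a new reading comes with each control period).
- cams.get_image(name): name is "scene" or "side" or "wrist"; returns a dict with "color" (420x560x3 uint8, blue, green, red), "K" (3x3 intrinsics, pixels), "R" (3x3) and "t" (3): a world point X has camera coordinates R X + t. Camera axes: x right, y down, z forward; pixel columns grow to the right and rows downward; lengths in mm; the calibration is good to about 2 mm. The wrist camera is an equidistant fisheye: a pixel r from the principal point sees the ray r / f radians off the axis. A picture is of the moment at which its call begins. There is no depth.
- ctrl.finish_job(): hands the job in; it is judged then, once.
The state is a dict: "clock": time; "qpos": joint angles; "qd": joint speeds; "tau": joint torques, N m; "eef_pos": TCP position; "tool_rot": TCP orientation; "force": force on the tool from outside, world axes, zero at the start; "torque": the same for the moment, N m; "width": finger opening in mm; "gripper_force": force on a finger pad.
Only numpy, scipy, OpenCV 4.12 (cv2) and the standard library are available. Lean on these libraries where they do the work, as an engineer would, in place of code of your own. Each camera call takes 0.05 s, during which the arm holds its last target. There are 200 camera calls.

TASK

For the packing machine's changeover, line up the four loose aluminium spacer pillars on the plywood board in order of height: the tallest on the rubber pad next to the upright steel stop, then each shorter one on the next pad, the shortest farthest from the stop. Stand each upright in the middle of its pad and let go, and leave the oil bottle where it stands.

Things in the scene. Friction and masses are not known exactly. Their poses are not given: they have to be found in the camera images.
- pillar_a: Loose upright turned aluminium spacer pillar, a plain cylinder, the shortest and thinnest of the four: diameter 28 mm, height 40 mm, small dark tapped hole in the centre of its top, dark groove near its foot. Starts standing on the table (z = 0). Origin at the centre of its underside, z up along its axis; turning about z makes no difference.
- pillar_b: Loose upright turned aluminium spacer pillar, a plain cylinder, the second shortest of the four: diameter 34 mm, height 55 mm, small dark tapped hole in the centre of its top, dark groove near its foot. Starts standing on the table (z = 0). Origin at the centre of its underside, z up along its axis; turning about z makes no difference.
- pillar_c: Loose upright turned aluminium spacer pillar, a plain cylinder, the second tallest of the four: diameter 40 mm, height 70 mm, small dark tapped hole in the centre of its top, dark groove near its foot. Starts standing on the table (z = 0). Origin at the centre of its underside, z up along its axis; turning about z makes no difference.
- pillar_d: Loose upright turned aluminium spacer pillar, a plain cylinder, the tallest and thickest of the four: diameter 46 mm, height 85 mm, small dark tapped hole in the centre of its top, dark groove near its foot. Starts standing on the table (z = 0). Origin at the centre of its underside, z up along its axis; turning about z makes no difference.
- pad1: Fixed round black rubber pad, diameter 66 mm, 3 mm thick, the outermost pad at the right-hand (-y) end in the row of four on a plywood board. Origin at the centre of its underside, so pillars stand 3 mm above it. The four pads lie in a row about 78 mm apart, along the middle of a fixed board 90 mm wide, 450 mm long and 12 mm thick that lies roughly along y and may be turned a little.
- pad2: Fixed round black rubber pad, diameter 66 mm, 3 mm thick, second pad from the right-hand (-y) end in the row of four on a plywood board. Origin at the centre of its underside, so pillars stand 3 mm above it. The four pads lie in a row about 78 mm apart, along the middle of a fixed board 90 mm wide, 450 mm long and 12 mm thick that lies roughly along y and may be turned a little.
- pad3: Fixed round black rubber pad, diameter 66 mm, 3 mm thick, second pad from the left-hand (+y) end in the row of four on a plywood board. Origin at the centre of its underside, so pillars stand 3 mm above it. The four pads lie in a row about 78 mm apart, along the middle of a fixed board 90 mm wide, 450 mm long and 12 mm thick that lies roughly along y and may be turned a little.
- pad4: Fixed round black rubber pad, diameter 66 mm, 3 mm thick, the outermost pad at the left-hand (+y) end in the row of four on a plywood board. Origin at the centre of its underside, so pillars stand 3 mm above it. The four pads lie in a row about 78 mm apart, along the middle of a fixed board 90 mm wide, 450 mm long and 12 mm thick that lies roughly along y and may be turned a little.
- stop: Fixed upright steel stop plate, 70 mm wide across the board, 8 mm thick along it, 45 mm high, on a low foot, screwed to the board about 80 mm beyond one of the two outermost pads (either end). The other end of the board has only a low round black clamp knob (30 mm diameter, 17 mm high). Origin at the centre of its underside, on top of the board.
- oil: Loose amber oil bottle with a black cap standing among the pillars, diameter 44 mm, 120 mm high; to be left alone. Origin at the centre of its underside.
Mind the look-alikes: they are no part of the job. Leave any green or pink look-alike of the pillar_b alone. What is shaped like the pillar_a but blue or pink is not meant.

How it is judged (in metres and radians):
At the end, for the whole second after the job is handed in: Each pillar stands upright (within 0.1 rad) and at rest on its own pad, its axis within 12 mm of the pad's centre: the tallest on the pad next to the stop, then the 70 mm, the 55 mm and, on the pad farthest from the stop, the 40 mm pillar; the oil bottle never moved by more than 30 mm or tipped (((horizontal distance between stop and pad1 below 0.12 m and horizontal distance between pillar_a and pad4 below 0.012 m and horizontal distance between pillar_b and pad3 below 0.012 m and horizontal distance between pillar_c and pad2 below 0.012 m and horizontal distance between pillar_d and pad1 below 0.012 m) or (horizontal distance between stop and pad4 below 0.12 m and horizontal distance between pillar_a and pad1 below 0.012 m and horizontal distance between pillar_b and pad2 below 0.012 m and horizontal distance between pillar_c and pad3 below 0.012 m and horizontal distance between pillar_d and pad4 below 0.012 m)) and angle between each of pillar_a, pillar_b, pillar_c, pillar_d's own z axis and vertical below 0.1 rad and height (world z) of pillar_a between 0.011 and 0.019 m and linear speed of each of pillar_a, pillar_b, pillar_c, pillar_d below 0.02 m/s and angular speed of each of pillar_a, pillar_b, pillar_c, pillar_d below 0.2 rad/s and height (world z) of pillar_b between 0.011 and 0.019 m and height (world z) of pillar_c between 0.011 and 0.019 m and height (world z) of pillar_d between 0.011 and 0.019 m); the robot touches nothing.
It fails at once if the oil bottle is pushed away or knocked over (distance of oil from where it was at the start of the episode above 0.03 m or angle between oil's own z axis and vertical above 0.3 rad).
It also fails if it takes over 106 s, if anything falls off the work surface, if the arm or the gripper's body presses on something with over 40 N, if the wrist force passes 120 N, or if a joint passes its speed limit or range.

## Working session

There is one attempt and no reset: what is moved stays moved. The work goes in short steps, Python scripts to look and compute and a tool call to move; the robot and the scene stay as the last step left them, time stands still between calls to the robot, and variables do not carry over. Pictures are saved under pics/ and viewed, at most 14 in all, crops included, and the job is handed in when it is done.

Besides the shell and the picture viewer there is one more tool, called after "Emit:" as name([rows], argument=value, ...), one row to a line, values as JSON. drive_tool: Moves the arm, as the interface text tells. Its arguments: {"type":"object","properties":{"motion":{"type":"array"}},"required":["motion"]}

```bash
mkdir -p pics; ls; python3 - <<'E'
from cell import monitor,cams,ctrl
import cv2,pickle
d={}
for n in("scene","side","wrist"):
    d[n]=cams.get_image(n); cv2.imwrite(f"pics/{n}0.png",d[n]["color"])
    print(n,d[n]["K"],d[n]["R"],d[n]["t"])
pickle.dump(d,open("c0.pkl","wb"))
print(monitor.read_state())
E
```

```text
pics
scene [[389.59883935   0.         283.09930096]
 [  0.         389.59883935 208.30552514]
 [  0.           0.           1.        ]] [[ 0.01981316  0.9996598  -0.01696261]
 [ 0.79934503 -0.0260292  -0.60030825]
 [-0.60054555 -0.00166497 -0.79958881]] [ -92.88226937 -399.38865806 1179.18105513]
side [[532.0808992    0.         279.25378113]
 [  0.         532.0808992  208.69130443]
 [  0.           0.           1.        ]] [[-0.78120833 -0.62425955  0.00368293]
 [-0.49158096  0.61151444 -0.61999858]
 [ 0.38478787 -0.48615851 -0.78459429]] [ 487.46142216  225.86105578 1222.27382249]
wrist [[325.1922621    0.         281.75399425]
 [  0.         325.1922621  214.80509354]
 [  0.           0.           1.        ]] [[ 9.99995686e-01  1.25533824e-04 -2.93467878e-03]
 [ 8.83603743e-04 -9.65666945e-01  2.59781776e-01]
 [-2.80131089e-03 -2.59783249e-01 -9.65662890e-01]] [-648.68325527  -33.83787809  378.58571429]
{'clock': 0.15, 'qpos': array([-0.06581502,  0.62916084,  0.03846682,  1.51813513, -0.02704549,
        0.99632725, -0.02003203]), 'qd': array([-9.50248892e-04, -1.72716972e-03,  4.05348006e-04, -3.30140636e-03,
        9.39401493e-04, -9.01675909e-05, -3.90323712e-04]), 'tau': array([ 2.19518879e-03, -5.63800478e+01,  1.22790758e+00, -1.93650573e+01,
        1.11919764e-02,  7.40401709e-03, -1.44664841e-05]), 'eef_pos': array([6.49480037e+02, 4.51333849e-02, 2.08184106e+02]), 'tool_rot': array([-3.14007985e+00, -1.80273726e-05,  1.57073973e+00]), 'force': array([-0.09142476, -0.21952647,  0.39516118]), 'torque': array([-0.07061989, -0.04746493, -0.01306548]), 'gripper_force': 0.0, 'width': 85.41244344278631}
```

View pics/scene0.png

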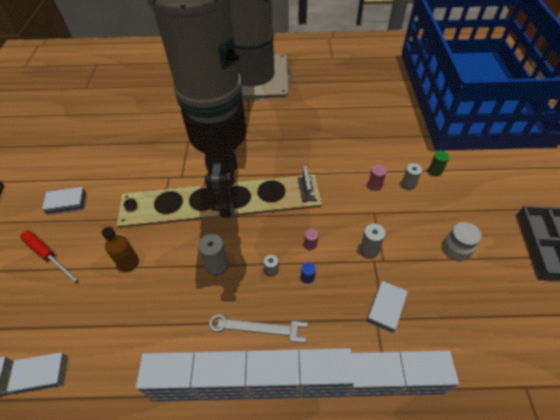

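View pics/side0.png

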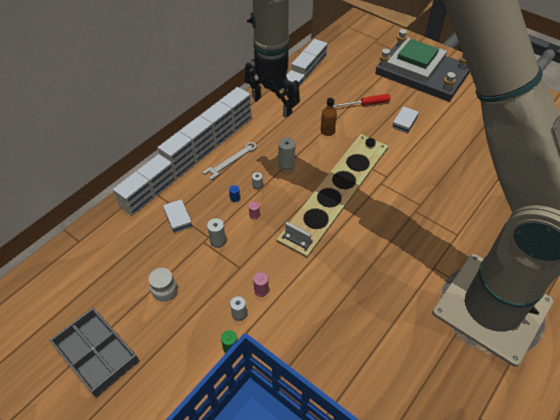

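View pics/wrist0.png

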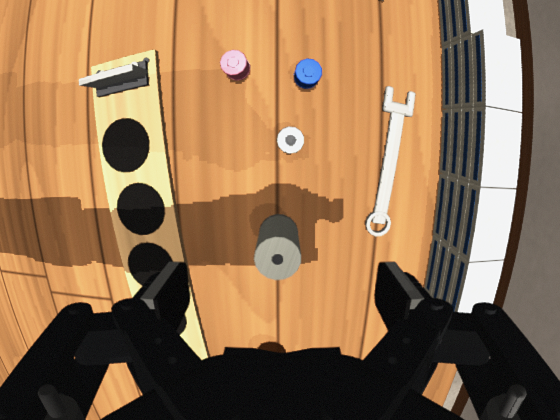

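The stop is at the +y end, next to pad4. So d goes to pad4, c to pad3, b to pad2 and a to pad1. In scene: a (271,265), d (213,255), c (373,240), b (412,176). Next I'll enlarge crops to read positions closely.

```bash
python3 - <<'E'
import cv2
s=cv2.imread("pics/scene0.png")[155:290,100:450]; cv2.imwrite("pics/s1.png",cv2.resize(s,(787,304),interpolation=cv2.INTER_CUBIC))
s=cv2.imread("pics/side0.png")[120:330,200:400]; cv2.imwrite("pics/s2.png",cv2.resize(s,None,fx=2.8,fy=2.8,interpolation=cv2.INTER_CUBIC))
E
cat > h.py <<'E'
import numpy as np,cv2
def ray(c,u,v,fish=False):
    K=c["K"];x=(u-K[0,2])/K[0,0];y=(v-K[1,2])/K[1,1]
    if fish:
        r=np.hypot(x,y)+1e-12;d=np.array([x/r*np.sin(r),y/r*np.sin(r),np.cos(r)])
    else:d=np.array([x,y,1.])
    R=np.array(c["R"]);return -R.T@np.array(c["t"]),R.T@d
def atz(c,u,v,z,fish=False):
    o,d=ray(c,u,v,fish);return np.round((o+d*(z-o[2])/d[2])[:2],1)
E
```

```text
(no output)
```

View pics/s1.png

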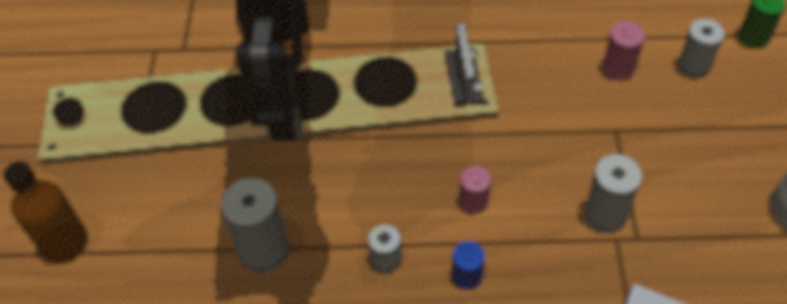

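View pics/s2.png

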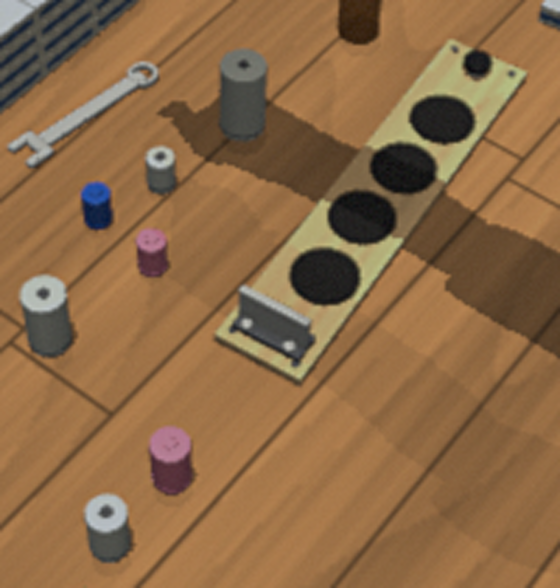

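Crop readings. Scene crop: d hole (249,200), a (384,237), c (619,172), b (705,31), pad1 (154,107), pad4 (386,82). Side crop: d (244,65), a (161,154), c (43,294), b (107,512), pads 1–4 (442,120), (403,168), (362,217), (325,277).

```bash
python3 - <<'E'
from h import *;import pickle
d=pickle.load(open("c0.pkl","rb"))
S={'d':(249,200,85),'a':(384,237,40),'c':(619,172,70),'b':(705,31,55),'p1':(154,107,15),'p4':(386,82,15),'oilcap':(17,170,120),'oilbase':(62,246,0)}
T={'d':(244,65,85),'a':(161,154,40),'c':(43,294,70),'b':(107,512,55),'p1':(442,120,15),'p2':(403,168,15),'p3':(362,217,15),'p4':(325,277,15)}
W={'d':(278,259,85),'a':(291,141,40),'p4':(125.5,145,15),'p3':(140.5,209,15)}
for k,(u,v,z) in S.items(): print('scene',k,atz(d['scene'],100+u/2.2486-.3,155+v/2.2486-.3,z))
for k,(u,v,z) in T.items(): print('side',k,atz(d['side'],200+u/2.8-.3,120+v/2.8-.3,z))
for k,(u,v,z) in W.items(): print('wrist',k,atz(d['wrist'],u,v,z,True))
E
```

```text
scene d [644.  -53.6]
scene a [656.7  56.2]
scene c [616.  259.5]
scene b [442.1 375.5]
scene p1 [ 488.3 -174.4]
scene p4 [463.9  57.2]
scene oilcap [ 631.8 -235.5]
scene oilbase [ 634.9 -239.1]
side d [642.7 -55.6]
side a [658.   51.9]
side c [614.9 258.8]
side b [439.6 376.1]
side p1 [ 484.5 -174.7]
side p2 [478.8 -97.8]
side p3 [474.1 -22.6]
side p4 [459.3  56.6]
wrist d [645.4 -55.4]
wrist a [658.2  53.9]
wrist p4 [463.9  54.9]
wrist p3 [477.6 -23.3]
```

```bash
cat >> h.py <<'E'
def circ(c,seed,z,fish,thr=60):
    g=c["color"].max(2);m=(g<thr).astype(np.uint8)
    n,l,st,_=cv2.connectedComponentsWithStats(m,connectivity=4)
    i=l[seed[1],seed[0]]
    if i==0:return None
    ct=max(cv2.findContours((l==i).astype(np.uint8),0,1)[0],key=len)[:,0]
    P=np.array([atz(c,u,v,z,fish) for u,v in ct],np.float32)
    (x,y),r=cv2.minEnclosingCircle(P);a=cv2.fitEllipse(P)
    return np.round([x,y,r,*a[0],*a[1]],1)
E
python3 - <<'E'
from h import *;import pickle
d=pickle.load(open("c0.pkl","rb"))
for n,ss in {'side':[(358,163),(344,180),(329,197),(316,219)],'wrist':[(125,145),(140,209)],'scene':[(168,202),(271,191)]}.items():
    for s in ss:
        for t in (45,60): print(n,s,t,circ(d[n],s,15,n=='wrist',t))
E
```

```text
side (358, 163) 45 [ 485.1 -176.    30.2  485.5 -175.5   57.3   57.9]
side (358, 163) 60 [ 485.  -176.    31.3  485.3 -175.6   58.9   59.7]
side (344, 180) 45 [478.8 -97.2  30.9 478.7 -97.4  58.5  59.1]
side (344, 180) 60 [478.7 -97.6  31.7 478.7 -97.2  59.4  60.3]
side (329, 197) 45 [475.  -23.1  30.9 474.6 -22.8  58.8  59.6]
side (329, 197) 60 [474.7 -23.   31.8 474.6 -23.   60.   61.3]
side (316, 219) 45 [459.8  55.8  30.8 460.4  56.3  58.   58.7]
side (316, 219) 60 [460.7  56.2  31.3 460.6  56.1  59.6  60.6]
wrist (125, 145) 45 [462.7  55.   31.8 462.6  55.2  61.9  62.3]
wrist (125, 145) 60 [462.5  55.   32.2 462.6  55.1  62.5  62.8]
wrist (140, 209) 45 [476.4 -23.2  32.2 476.6 -23.4  62.   63. ]
wrist (140, 209) 60 [476.4 -23.3  32.4 476.5 -23.5  62.5  63.4]
scene (168, 202) 45 [ 487.5 -174.9   29.   487.7 -175.1   55.    55.9]
scene (168, 202) 60 [ 487.9 -174.8   30.4  487.4 -175.1   58.2   58.4]
scene (271, 191) 45 [462.9  56.4  28.7 462.8  56.4  54.5  55.8]
scene (271, 191) 60 [462.7  56.   30.1 462.7  56.   57.4  58.6]
```

Emit:
drive_tool([
  {"fingers": 1,"linear": [-0.028,-0.003,0.02],"twist": 0},
  {"fingers": 1,"linear": [-0.028,-0.003,0.02],"twist": 0},
  {"fingers": 1,"linear": [0,0,0],"twist": 0},
])

```text
clock: 0.4
eef_pos: [639.9, -64.3, 164.9]
tool_rot: [-3.133, 0.006, 1.563]
force: [-0.9, -1.8, -0.2]
width: 85.5
gripper_force: 0.0
```

Pads found, with each centre agreeing across cameras: p1 (486.5,-175), p2 (479.5,-97), p3 (476,-23), p4 (462.5,56). Next I descend on d at (644.5,-55). The gripper body must stay above d's top, so I aim for TCP z of about 30.

Emit:
drive_tool([
  {"fingers": 1,"linear": [0,0,0.02],"twist": 0},
  {"fingers": 1,"linear": [0,0,0.02],"twist": 0},
  {"fingers": 1,"linear": [0,0,0],"twist": 0},
])

```text
clock: 0.65
eef_pos: [640.7, -55.9, 124.9]
tool_rot: [-3.134, -0.001, 1.57]
force: [-1.3, 0.5, -0.3]
width: 85.9
gripper_force: 0.0
```

```bash
cat > st.py <<'E'
from cell import monitor
s=monitor.read_state();print(s['clock'],s['eef_pos'].round(1),s['tool_rot'].round(3),s['qpos'].round(2),round(s['width'],1))
E
python3 st.py
```

```text
0.65 [640.7 -55.9 124.9] [-3.134e+00 -1.000e-03  1.570e+00] [ 0.03  0.72  0.03  1.61 -0.03  0.83  0.07] 85.9
```

Emit:
drive_tool([
  {"fingers": 1,"linear": [0,0,0.025],"twist": 0},
  {"fingers": 1,"linear": [0,0,0.025],"twist": 0},
  {"fingers": 1,"linear": [0,0,0],"twist": 0},
  {"fingers": 1,"linear": [0,0,0],"twist": 0},
])

```text
clock: 0.98
eef_pos: [643.2, -55.8, 78.5]
tool_rot: [-3.139, -0.0, 1.571]
force: [-0.2, -0.7, 0.2]
width: 85.2
gripper_force: 0.0
```

```bash
python3 st.py; python3 - <<'E'
from cell import cams;import cv2
cv2.imwrite("pics/w1.png",cams.get_image("wrist")["color"])
E
```

```text
0.9833 [643.2 -55.8  78.5] [-3.139 -0.     1.571] [ 0.03  0.78  0.03  1.64 -0.03  0.73  0.07] 85.2
```

View pics/w1.png

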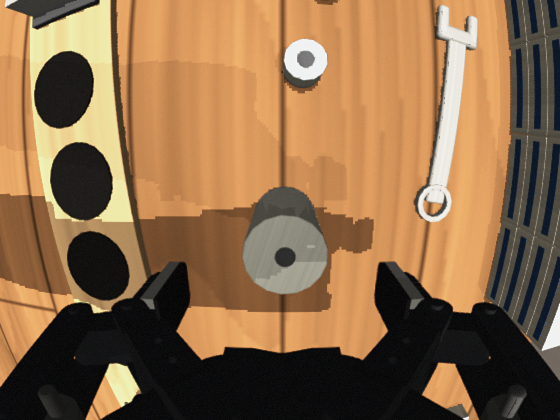

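The pillar d hole at (285,257) is midway between the fingers (about 282). I descend and grip.

Emit:
drive_tool([
  {"fingers": 1,"linear": [0,0.001,0.025],"twist": 0},
  {"fingers": 1,"linear": [0,0,0.022],"twist": 0},
  {"fingers": 1,"linear": [0,0,0],"twist": 0},
  {"fingers": 0,"linear": [0,0,0],"twist": 0},
  {"fingers": 0,"linear": [0,0,0],"twist": 0},
])

```text
clock: 1.45
eef_pos: [646.6, -56.1, 34.0]
tool_rot: [3.139, 0.0, 1.571]
force: [-0.1, -0.4, 0.5]
width: 63.7
gripper_force: 0.0
```

Emit:
drive_tool([
  {"fingers": 0,"linear": [0,0,0],"twist": 0},
  {"fingers": 0,"linear": [0,0,0],"twist": 0},
  {"fingers": 0,"linear": [0,0,0],"twist": 0},
  {"fingers": 0,"linear": [0,0,0],"twist": 0},
  {"fingers": 0,"linear": [0,0,0],"twist": 0},
])

```text
clock: 1.87
eef_pos: [646.1, -56.1, 34.3]
tool_rot: [3.139, 0.0, 1.571]
force: [-1.8, 1.2, 6.2]
width: 44.5
gripper_force: 60.4
```

Emit:
drive_tool([
  {"fingers": 0,"linear": [0,0,0],"twist": 0},
  {"fingers": 0,"linear": [0,0,0],"twist": 0},
  {"fingers": 0,"linear": [0,0,0],"twist": 0},
])

```text
clock: 2.12
eef_pos: [646.1, -56.1, 34.3]
tool_rot: [3.139, 0.0, 1.571]
force: [-1.7, -0.8, 7.0]
width: 44.4
gripper_force: 60.4
```

Emit:
drive_tool([
  {"fingers": 0,"linear": [0,0,-0.015],"twist": 0},
  {"fingers": 0,"linear": [0,0,-0.025],"twist": 0},
  {"fingers": 0,"linear": [0,0,-0.02],"twist": 0},
  {"fingers": 0,"linear": [0.012,-0.02,0],"twist": 0},
  {"fingers": 0,"linear": [0.015,-0.025,0],"twist": 0},
])

```text
clock: 2.53
eef_pos: [603.0, -30.7, 94.3]
tool_rot: [3.134, 0.001, 1.568]
force: [-0.5, 0.8, -5.0]
width: 44.7
gripper_force: 62.6
```

Emit:
drive_tool([
  {"fingers": 0,"linear": [0.017,-0.029,0],"twist": 0},
  {"fingers": 0,"linear": [0.017,-0.029,0],"twist": 0},
  {"fingers": 0,"linear": [0.017,-0.028,0],"twist": 0},
  {"fingers": 0,"linear": [0.016,-0.028,0],"twist": 0},
  {"fingers": 0,"linear": [0.01,-0.015,0],"twist": 0},
])

```text
clock: 2.95
eef_pos: [466.5, 49.7, 92.4]
tool_rot: [-3.138, -0.001, 1.573]
force: [-0.7, -0.2, -3.9]
width: 44.5
gripper_force: 62.5
```

Emit:
drive_tool([
  {"fingers": 0,"linear": [0.008,-0.01,0],"twist": 0},
  {"fingers": 0,"linear": [0,0,0],"twist": 0},
  {"fingers": 0,"linear": [0,0,0],"twist": 0},
  {"fingers": 0,"linear": [0,0,0],"twist": 0},
])

```text
clock: 3.28
eef_pos: [463.3, 55.4, 92.3]
tool_rot: [3.138, 0.0, 1.57]
force: [0.3, 0.4, -4.2]
width: 44.7
gripper_force: 62.5
```

```bash
python3 st.py; python3 - <<'E'
from cell import cams;import cv2,numpy as np
a=cams.get_image("wrist")["color"];b=cams.get_image("side")["color"]
c=cv2.resize(b[120:330,200:410],(420,420));cv2.imwrite("pics/w2.png",cv2.resize(np.hstack([a,c]),None,fx=.81,fy=.81))
E
```

```text
3.2833 [463.3  55.4  92.3] [3.138 0.    1.57 ] [-0.21  0.56  0.04  2.13 -0.05  0.45 -0.13] 44.7
```

View pics/w2.png

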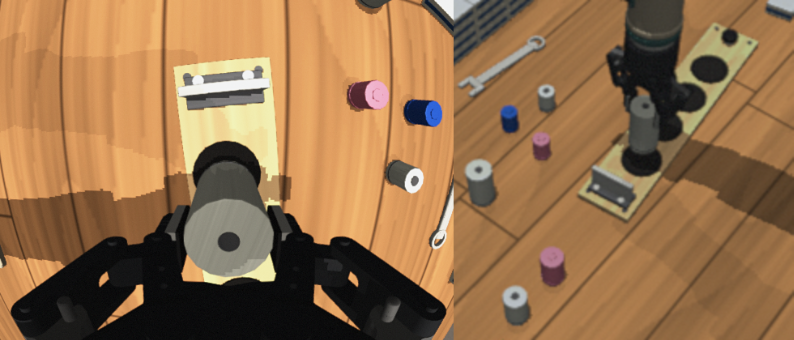

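Pillar d hangs upright above pad4, centred on the board (wrist (228,240)). I lower it.

Emit:
drive_tool([
  {"fingers": 0,"linear": [0,-0.001,0.02],"twist": 0},
  {"fingers": 0,"linear": [0,0,0.013],"twist": 0},
  {"fingers": 0,"linear": [0,0,0.006],"twist": 0},
  {"fingers": 0,"linear": [0,0,0.002],"twist": 0},
  {"fingers": 0,"linear": [0,0,0],"twist": 0},
])

```text
clock: 3.8
eef_pos: [460.3, 55.6, 50.5]
tool_rot: [-3.141, 0.0, 1.57]
force: [0.5, 0.0, -2.9]
width: 44.8
gripper_force: 62.6
```

Emit:
drive_tool([
  {"fingers": 0,"linear": [0,0,0.001],"twist": 0},
  {"fingers": 0,"linear": [0,0,0],"twist": 0},
])

```text
clock: 3.97
eef_pos: [460.7, 56.0, 50.4]
tool_rot: [3.14, -0.0, 1.571]
force: [0.0, 0.1, -4.5]
width: 44.6
gripper_force: 62.6
```

Force is about -4.5 N, so the pillar still hangs free. I lower a little more.

Emit:
drive_tool([
  {"fingers": 0,"linear": [0,0.0015,0.0015],"twist": 0},
  {"fingers": 0,"linear": [0,0,0],"twist": 0},
  {"fingers": 0,"linear": [0,0,0],"twist": 0},
])

```text
clock: 4.22
eef_pos: [461.5, 56.1, 49.3]
tool_rot: [3.141, -0.0, 1.571]
force: [-2.8, 0.2, 5.4]
width: 44.7
gripper_force: 63.4
```

Emit:
drive_tool([
  {"fingers": 1,"linear": [0,0,0],"twist": 0},
  {"fingers": 1,"linear": [0,0,0],"twist": 0},
  {"fingers": 1,"linear": [0,0,0],"twist": 0},
  {"fingers": 1,"linear": [0,0,0],"twist": 0},
  {"fingers": 1,"linear": [0,0,0],"twist": 0},
])

```text
clock: 4.63
eef_pos: [461.8, 56.1, 48.4]
tool_rot: [3.141, -0.0, 1.571]
force: [-0.1, -0.0, 0.2]
width: 85.0
gripper_force: 0.0
```

Emit:
drive_tool([
  {"fingers": 1,"linear": [0,0,-0.01],"twist": 0},
  {"fingers": 1,"linear": [0,0,-0.02],"twist": 0},
  {"fingers": 1,"linear": [0,0,-0.035],"twist": 0},
  {"fingers": 1,"linear": [0,0,-0.035],"twist": 0},
  {"fingers": 1,"linear": [0,0,-0.02],"twist": 0},
])

```text
clock: 5.05
eef_pos: [462.8, 56.1, 171.3]
tool_rot: [3.138, -0.001, 1.571]
force: [-0.1, 0.5, -0.2]
width: 85.7
gripper_force: 0.0
```

Now to c at (615.5, 259): +203 in tool x, +153 in tool y.

Emit:
drive_tool([
  {"fingers": 1,"linear": [0.025,0.019,0],"twist": 0},
  {"fingers": 1,"linear": [0.029,0.022,0],"twist": 0},
  {"fingers": 1,"linear": [0.029,0.022,0],"twist": 0},
  {"fingers": 1,"linear": [0.029,0.022,0],"twist": 0},
  {"fingers": 1,"linear": [0.029,0.022,0],"twist": 0},
])

```text
clock: 5.47
eef_pos: [569.3, 198.5, 168.5]
tool_rot: [3.141, -0.0, 1.571]
force: [0.5, 0.2, -0.1]
width: 85.4
gripper_force: 0.0
```

Emit:
drive_tool([
  {"fingers": 1,"linear": [0.029,0.022,0.01],"twist": 0},
  {"fingers": 1,"linear": [0.021,0.015,0.025],"twist": 0},
  {"fingers": 1,"linear": [0.011,0.008,0.025],"twist": 0},
  {"fingers": 1,"linear": [0,0,0.015],"twist": 0},
  {"fingers": 1,"linear": [0,0,0],"twist": 0},
])

```text
clock: 5.88
eef_pos: [610.5, 258.0, 88.8]
tool_rot: [-3.134, 0.003, 1.572]
force: [-1.3, -0.4, -1.3]
width: 85.7
gripper_force: 0.0
```

Emit:
drive_tool([
  {"fingers": 1,"linear": [0,0,0],"twist": 0},
  {"fingers": 1,"linear": [0,0,0],"twist": 0},
])

```text
clock: 6.05
eef_pos: [614.1, 257.4, 94.5]
tool_rot: [3.14, -0.0, 1.57]
force: [-0.0, 1.4, 0.7]
width: 85.4
gripper_force: 0.0
```

```bash
python3 st.py; python3 - <<'E'
from cell import cams;import cv2,numpy as np,pickle
i=cams.get_image("wrist");a=i["color"];pickle.dump(i,open("c3.pkl","wb"))
b=cams.get_image("side")["color"]
c=cv2.resize(b[120:330,200:410],(420,420));cv2.imwrite("pics/w3.png",cv2.resize(np.hstack([a,c]),None,fx=.81,fy=.81))
E
```

```text
6.05 [614.1 257.4  94.5] [ 3.14 -0.    1.57] [-0.48  0.78  0.06  1.57 -0.06  0.79 -0.39] 85.4
```

View pics/w3.png

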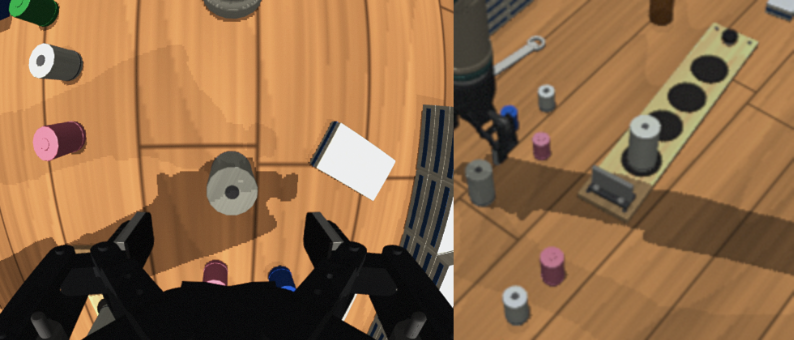

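d stands on pad4, centred. c's hole is at wrist (286,237), close to the mid-line. I check it against the calibration.

```bash
python3 - <<'E'
from h import *;import pickle
c=pickle.load(open("c3.pkl","rb"));print(atz(c,286.4,237,70,True),atz(c,49.4,75.3,55,True))
E
```

```text
[616.9 258.3] [441.2 375.9]
```

Emit:
drive_tool([
  {"fingers": 1,"linear": [0.001,0.001,0.025],"twist": 0},
  {"fingers": 1,"linear": [0,0,0.025],"twist": 0},
  {"fingers": 1,"linear": [0,0,0.017],"twist": 0},
  {"fingers": 1,"linear": [0,0,0],"twist": 0},
  {"fingers": 0,"linear": [0,0,0],"twist": 0},
])

```text
clock: 6.57
eef_pos: [614.6, 258.7, 27.0]
tool_rot: [3.142, 0.0, 1.57]
force: [1.2, -0.2, 0.2]
width: 75.3
gripper_force: 0.0
```

Emit:
drive_tool([
  {"fingers": 0,"linear": [0,0,0],"twist": 0},
  {"fingers": 0,"linear": [0,0,0],"twist": 0},
  {"fingers": 0,"linear": [0,0,0],"twist": 0},
  {"fingers": 0,"linear": [0,0,0],"twist": 0},
  {"fingers": 0,"linear": [0,0,0],"twist": 0},
])

```text
clock: 6.98
eef_pos: [616.1, 259.6, 28.6]
tool_rot: [3.138, -0.001, 1.571]
force: [-0.4, 0.1, 6.7]
width: 38.1
gripper_force: 59.7
```

Emit:
drive_tool([
  {"fingers": 0,"linear": [0,0,0],"twist": 0},
  {"fingers": 0,"linear": [0,0,0],"twist": 0},
])

```text
clock: 7.15
eef_pos: [616.1, 259.6, 28.6]
tool_rot: [3.138, -0.001, 1.571]
force: [0.4, -0.8, 6.6]
width: 37.6
gripper_force: 59.7
```

Gripped, width 38. Lift 110 and go to p3.

Emit:
drive_tool([
  {"fingers": 0,"linear": [0,0,-0.015],"twist": 0},
  {"fingers": 0,"linear": [0,0,-0.03],"twist": 0},
  {"fingers": 0,"linear": [0,0,-0.035],"twist": 0},
  {"fingers": 0,"linear": [-0.014,-0.007,-0.02],"twist": 0},
  {"fingers": 0,"linear": [-0.024,-0.012,-0.01],"twist": 0},
])

```text
clock: 7.57
eef_pos: [598.0, 225.4, 140.3]
tool_rot: [3.134, -0.006, 1.575]
force: [0.3, 0.2, -1.4]
width: 37.8
gripper_force: 61.0
```

Emit:
drive_tool([
  {"fingers": 0,"linear": [-0.03,-0.015,0],"twist": 0},
  {"fingers": 0,"linear": [-0.03,-0.015,0],"twist": 0},
  {"fingers": 0,"linear": [-0.03,-0.015,0],"twist": 0},
  {"fingers": 0,"linear": [-0.03,-0.015,0],"twist": 0},
  {"fingers": 0,"linear": [-0.03,-0.015,0],"twist": 0},
])

```text
clock: 7.98
eef_pos: [519.5, 69.7, 136.9]
tool_rot: [3.141, -0.0, 1.571]
force: [0.3, -1.8, -2.8]
width: 38.1
gripper_force: 61.0
```

Emit:
drive_tool([
  {"fingers": 0,"linear": [-0.03,-0.015,0],"twist": 0},
  {"fingers": 0,"linear": [-0.03,-0.015,0],"twist": 0},
  {"fingers": 0,"linear": [-0.022,-0.011,0],"twist": 0},
  {"fingers": 0,"linear": [-0.012,-0.005,0],"twist": 0},
  {"fingers": 0,"linear": [0,0,0],"twist": 0},
])

```text
clock: 8.4
eef_pos: [472.6, -26.7, 136.9]
tool_rot: [-3.14, 0.002, 1.565]
force: [0.8, -0.2, -2.5]
width: 38.0
gripper_force: 61.0
```

Emit:
drive_tool([
  {"fingers": 0,"linear": [0,0,0],"twist": 0},
  {"fingers": 0,"linear": [0,0,0],"twist": 0},
  {"fingers": 0,"linear": [0,0,0],"twist": 0},
])

```text
clock: 8.65
eef_pos: [475.3, -21.4, 136.6]
tool_rot: [3.141, -0.001, 1.573]
force: [-0.4, 1.0, -2.4]
width: 38.1
gripper_force: 61.0
```

Emit:
drive_tool([
  {"fingers": 0,"linear": [-0.0005,0,0.02],"twist": 0},
  {"fingers": 0,"linear": [0,0,0.03],"twist": 0},
  {"fingers": 0,"linear": [0,0,0.022],"twist": 0},
  {"fingers": 0,"linear": [0,0,0.012],"twist": 0},
  {"fingers": 0,"linear": [0,0,0.005],"twist": 0},
])

```text
clock: 9.07
eef_pos: [473.7, -22.1, 45.5]
tool_rot: [-3.138, -0.001, 1.573]
force: [-0.3, -0.1, -2.4]
width: 38.2
gripper_force: 60.8
```

Emit:
drive_tool([
  {"fingers": 0,"linear": [0,0,0.002],"twist": 0},
  {"fingers": 0,"linear": [0,0,0],"twist": 0},
  {"fingers": 0,"linear": [0,0,0],"twist": 0},
])

```text
clock: 9.32
eef_pos: [475.4, -23.1, 46.1]
tool_rot: [3.14, -0.0, 1.571]
force: [-0.0, -1.0, -1.1]
width: 37.9
gripper_force: 60.8
```

Emit:
drive_tool([
  {"fingers": 0,"linear": [0,0,0.0015],"twist": 0},
  {"fingers": 0,"linear": [0,0,0],"twist": 0},
  {"fingers": 0,"linear": [0,0,0],"twist": 0},
])

```text
clock: 9.57
eef_pos: [474.9, -23.5, 44.4]
tool_rot: [3.141, -0.0, 1.571]
force: [-0.5, -0.1, -2.0]
width: 37.8
gripper_force: 60.8
```

Emit:
drive_tool([
  {"fingers": 0,"linear": [0,0,0.001],"twist": 0},
  {"fingers": 0,"linear": [0,0,0],"twist": 0},
  {"fingers": 0,"linear": [0,0,0],"twist": 0},
])

```text
clock: 9.82
eef_pos: [475.0, -23.5, 43.5]
tool_rot: [3.14, -0.0, 1.571]
force: [-0.8, 0.3, 5.4]
width: 37.9
gripper_force: 61.5
```

Contact. I release, rise 107 and head for b at (441, 376).

Emit:
drive_tool([
  {"fingers": 1,"linear": [0,0,0],"twist": 0},
  {"fingers": 1,"linear": [0,0,0],"twist": 0},
  {"fingers": 1,"linear": [0,0,0],"twist": 0},
  {"fingers": 1,"linear": [0,0,0],"twist": 0},
  {"fingers": 1,"linear": [0,0,0],"twist": 0},
])

```text
clock: 10.23
eef_pos: [474.5, -23.5, 42.8]
tool_rot: [-3.141, -0.0, 1.571]
force: [0.3, 0.7, 0.3]
width: 85.8
gripper_force: 0.0
```

Emit:
drive_tool([
  {"fingers": 1,"linear": [0,0,-0.01],"twist": 0},
  {"fingers": 1,"linear": [0,0,-0.022],"twist": 0},
  {"fingers": 1,"linear": [0,0,-0.035],"twist": 0},
  {"fingers": 1,"linear": [0,0,-0.035],"twist": 0},
  {"fingers": 1,"linear": [0,0,-0.015],"twist": 0},
])

```text
clock: 10.65
eef_pos: [476.4, -23.6, 164.2]
tool_rot: [3.136, -0.0, 1.571]
force: [1.0, 0.4, -0.3]
width: 85.8
gripper_force: 0.0
```

Emit:
drive_tool([
  {"fingers": 1,"linear": [0.02,-0.002,0],"twist": 0},
  {"fingers": 1,"linear": [0.035,-0.003,0],"twist": 0},
  {"fingers": 1,"linear": [0.035,-0.003,0],"twist": 0},
  {"fingers": 1,"linear": [0.035,-0.003,0],"twist": 0},
  {"fingers": 1,"linear": [0.035,-0.003,0],"twist": 0},
])

```text
clock: 11.07
eef_pos: [460.1, 137.9, 160.8]
tool_rot: [3.141, -0.0, 1.57]
force: [1.4, 0.8, 0.0]
width: 85.6
gripper_force: 0.0
```

Emit:
drive_tool([
  {"fingers": 1,"linear": [0.035,-0.003,0],"twist": 0},
  {"fingers": 1,"linear": [0.035,-0.003,0],"twist": 0},
  {"fingers": 1,"linear": [0.035,-0.003,0],"twist": 0},
  {"fingers": 1,"linear": [0.035,-0.003,0],"twist": 0},
  {"fingers": 1,"linear": [0.035,-0.003,0],"twist": 0},
])

```text
clock: 11.48
eef_pos: [444.9, 313.2, 160.7]
tool_rot: [3.141, -0.0, 1.571]
force: [1.0, 0.3, -0.4]
width: 85.0
gripper_force: 0.0
```

Emit:
drive_tool([
  {"fingers": 1,"linear": [0.034,-0.003,0],"twist": 0},
  {"fingers": 1,"linear": [0.02,-0.002,0],"twist": 0},
  {"fingers": 1,"linear": [0.01,0,0],"twist": 0},
  {"fingers": 1,"linear": [0,0,0],"twist": 0},
  {"fingers": 1,"linear": [0,0,0],"twist": 0},
])

```text
clock: 11.9
eef_pos: [440.7, 374.1, 160.0]
tool_rot: [-3.142, 0.001, 1.57]
force: [0.0, -0.6, 0.1]
width: 85.6
gripper_force: 0.0
```

```bash
python3 st.py; python3 - <<'E'
from cell import cams;import cv2,numpy as np,pickle
i=cams.get_image("wrist");a=i["color"];pickle.dump(i,open("c4.pkl","wb"))
b=cams.get_image("side")["color"]
c=cv2.resize(b[120:330,200:410],(420,420));cv2.imwrite("pics/w4.png",cv2.resize(np.hstack([a,c]),None,fx=.81,fy=.81))
E
```

```text
11.9 [440.7 374.1 160. ] [-3.142e+00  1.000e-03  1.570e+00] [-0.79  0.58  0.06  1.78 -0.05  0.78 -0.71] 85.6
```

View pics/w4.png

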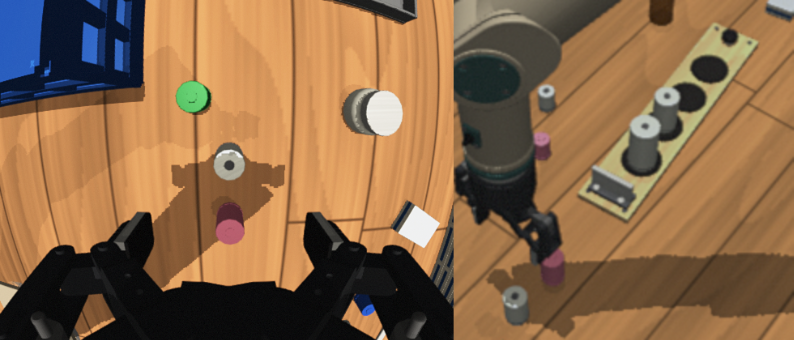

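d and c stand on pads 4 and 3. b's hole is at wrist (283,204), with the pink look-alike on its near side.

```bash
python3 - <<'E'
from h import *;import pickle
c=pickle.load(open("c4.pkl","rb"));print(atz(c,229.2/.81,165/.81,55,True),atz(c,230/.81,233/.81,55,True))
E
```

```text
[441.5 377. ] [442.5 297. ]
```

Emit:
drive_tool([
  {"fingers": 1,"linear": [0.002,0,0.02],"twist": 0},
  {"fingers": 1,"linear": [0,0,0.03],"twist": 0},
  {"fingers": 1,"linear": [0,0,0.03],"twist": 0},
  {"fingers": 1,"linear": [0,0,0.03],"twist": 0},
  {"fingers": 1,"linear": [0,0,0.018],"twist": 0},
])

```text
clock: 12.42
eef_pos: [440.1, 374.1, 29.6]
tool_rot: [-3.139, 0.003, 1.568]
force: [-0.3, -0.8, -0.7]
width: 85.7
gripper_force: 0.0
```

Emit:
drive_tool([
  {"fingers": 1,"linear": [0,0,0.012],"twist": 0},
  {"fingers": 1,"linear": [0,0,0],"twist": 0},
  {"fingers": 1,"linear": [0,0,0],"twist": 0},
])

```text
clock: 12.67
eef_pos: [441.1, 376.5, 20.2]
tool_rot: [-3.142, 0.001, 1.569]
force: [-1.0, 0.4, 0.6]
width: 85.7
gripper_force: 0.0
```

Emit:
drive_tool([
  {"fingers": 0,"linear": [0,0,0],"twist": 0},
  {"fingers": 0,"linear": [0,0,0],"twist": 0},
  {"fingers": 0,"linear": [0,0,0],"twist": 0},
  {"fingers": 0,"linear": [0,0,0],"twist": 0},
  {"fingers": 0,"linear": [0,0,0],"twist": 0},
])

```text
clock: 13.08
eef_pos: [441.2, 378.1, 21.1]
tool_rot: [3.14, -0.001, 1.571]
force: [-0.6, -0.7, 5.8]
width: 31.6
gripper_force: 59.0
```

Emit:
drive_tool([
  {"fingers": 0,"linear": [0,0,0],"twist": 0},
  {"fingers": 0,"linear": [0,0,0],"twist": 0},
  {"fingers": 0,"linear": [0,0,0],"twist": 0},
])

```text
clock: 13.33
eef_pos: [441.2, 378.1, 21.1]
tool_rot: [3.14, -0.001, 1.571]
force: [-1.6, -0.6, 6.4]
width: 31.3
gripper_force: 58.8
```

Emit:
drive_tool([
  {"fingers": 0,"linear": [0,0,-0.015],"twist": 0},
  {"fingers": 0,"linear": [0,0,-0.033],"twist": 0},
  {"fingers": 0,"linear": [0,0,-0.035],"twist": 0},
  {"fingers": 0,"linear": [-0.015,0.001,-0.025],"twist": 0},
  {"fingers": 0,"linear": [-0.025,0.001,-0.01],"twist": 0},
])

```text
clock: 13.75
eef_pos: [443.9, 342.1, 141.9]
tool_rot: [3.136, -0.007, 1.575]
force: [1.1, 0.8, -1.3]
width: 30.8
gripper_force: 60.0
```

Emit:
drive_tool([
  {"fingers": 0,"linear": [-0.034,0.003,0],"twist": 0},
  {"fingers": 0,"linear": [-0.034,0.003,0],"twist": 0},
  {"fingers": 0,"linear": [-0.034,0.003,0],"twist": 0},
  {"fingers": 0,"linear": [-0.034,0.003,0],"twist": 0},
  {"fingers": 0,"linear": [-0.034,0.003,0],"twist": 0},
])

```text
clock: 14.17
eef_pos: [457.2, 166.0, 138.2]
tool_rot: [3.141, -0.0, 1.571]
force: [0.6, -0.3, -1.1]
width: 30.9
gripper_force: 60.0
```

Emit:
drive_tool([
  {"fingers": 0,"linear": [-0.034,0.003,0],"twist": 0},
  {"fingers": 0,"linear": [-0.034,0.003,0],"twist": 0},
  {"fingers": 0,"linear": [-0.034,0.003,0],"twist": 0},
  {"fingers": 0,"linear": [-0.034,0.003,0],"twist": 0},
  {"fingers": 0,"linear": [-0.034,0.003,0],"twist": 0},
])

```text
clock: 14.58
eef_pos: [472.3, -4.1, 138.2]
tool_rot: [3.141, -0.0, 1.571]
force: [1.7, -0.6, -1.2]
width: 30.9
gripper_force: 60.0
```

Emit:
drive_tool([
  {"fingers": 0,"linear": [-0.034,0.003,0],"twist": 0},
  {"fingers": 0,"linear": [-0.034,0.003,0],"twist": 0},
  {"fingers": 0,"linear": [-0.018,0,0],"twist": 0},
  {"fingers": 0,"linear": [-0.008,0,0],"twist": 0},
  {"fingers": 0,"linear": [0,0,0],"twist": 0},
])

```text
clock: 15.0
eef_pos: [478.1, -98.4, 138.0]
tool_rot: [-3.142, 0.001, 1.567]
force: [0.8, 0.9, -0.9]
width: 31.2
gripper_force: 60.0
```

Emit:
drive_tool([
  {"fingers": 0,"linear": [0,0,0],"twist": 0},
  {"fingers": 0,"linear": [0,0,0],"twist": 0},
  {"fingers": 0,"linear": [0,0,0],"twist": 0},
])

```text
clock: 15.25
eef_pos: [478.6, -94.3, 137.9]
tool_rot: [-3.142, -0.001, 1.574]
force: [-0.3, 0.4, -1.8]
width: 31.7
gripper_force: 60.0
```

Emit:
drive_tool([
  {"fingers": 0,"linear": [-0.001,0.001,0.02],"twist": 0},
  {"fingers": 0,"linear": [0,0,0.033],"twist": 0},
  {"fingers": 0,"linear": [0,0,0.028],"twist": 0},
  {"fingers": 0,"linear": [0,0,0.013],"twist": 0},
  {"fingers": 0,"linear": [0,0,0.004],"twist": 0},
])

```text
clock: 15.67
eef_pos: [477.9, -95.6, 37.7]
tool_rot: [-3.137, -0.001, 1.573]
force: [0.2, 0.7, 0.0]
width: 31.1
gripper_force: 59.9
```

Emit:
drive_tool([
  {"fingers": 0,"linear": [0,0,0.001],"twist": 0},
  {"fingers": 0,"linear": [0,0,0],"twist": 0},
  {"fingers": 0,"linear": [0,0,0],"twist": 0},
])

```text
clock: 15.92
eef_pos: [480.5, -97.2, 39.9]
tool_rot: [3.14, 0.0, 1.571]
force: [0.1, -0.4, -0.4]
width: 31.2
gripper_force: 59.9
```

Emit:
drive_tool([
  {"fingers": 0,"linear": [0,0,0.0015],"twist": 0},
  {"fingers": 0,"linear": [0,0,0],"twist": 0},
  {"fingers": 0,"linear": [0,0,0],"twist": 0},
])

```text
clock: 16.17
eef_pos: [479.9, -97.5, 38.0]
tool_rot: [3.14, 0.0, 1.571]
force: [0.0, -0.2, -0.7]
width: 31.2
gripper_force: 59.9
```

Emit:
drive_tool([
  {"fingers": 0,"linear": [0.001,0,0.0015],"twist": 0},
  {"fingers": 0,"linear": [0,0,0],"twist": 0},
  {"fingers": 0,"linear": [0,0,0],"twist": 0},
])

```text
clock: 16.42
eef_pos: [479.9, -96.6, 36.2]
tool_rot: [3.141, 0.0, 1.571]
force: [0.4, 0.1, 2.2]
width: 31.3
gripper_force: 60.4
```

Emit:
drive_tool([
  {"fingers": 0,"linear": [0,0,0.001],"twist": 0},
  {"fingers": 0,"linear": [0,0,0],"twist": 0},
  {"fingers": 0,"linear": [0,0,0],"twist": 0},
])

```text
clock: 16.67
eef_pos: [480.1, -96.6, 36.0]
tool_rot: [3.14, 0.0, 1.571]
force: [-0.5, -0.4, 11.9]
width: 31.2
gripper_force: 61.3
```

Seated. I release, rise and go to a at (657.5, 54).

Emit:
drive_tool([
  {"fingers": 1,"linear": [0,0,0],"twist": 0},
  {"fingers": 1,"linear": [0,0,0],"twist": 0},
  {"fingers": 1,"linear": [0,0,0],"twist": 0},
  {"fingers": 1,"linear": [0,0,0],"twist": 0},
  {"fingers": 1,"linear": [0,0,0],"twist": 0},
])

```text
clock: 17.08
eef_pos: [479.4, -96.4, 34.7]
tool_rot: [-3.141, -0.0, 1.571]
force: [-0.9, -0.1, 0.4]
width: 85.1
gripper_force: 0.0
```

Emit:
drive_tool([
  {"fingers": 1,"linear": [0,0,-0.01],"twist": 0},
  {"fingers": 1,"linear": [0,0,-0.022],"twist": 0},
  {"fingers": 1,"linear": [0,0,-0.035],"twist": 0},
  {"fingers": 1,"linear": [0,0,-0.03],"twist": 0},
  {"fingers": 1,"linear": [0.014,0.017,-0.013],"twist": 0},
])

```text
clock: 17.5
eef_pos: [494.8, -85.9, 148.8]
tool_rot: [3.141, 0.002, 1.565]
force: [0.6, -0.3, -0.6]
width: 85.4
gripper_force: 0.0
```

Emit:
drive_tool([
  {"fingers": 1,"linear": [0.022,0.026,0],"twist": 0},
  {"fingers": 1,"linear": [0.022,0.026,0],"twist": 0},
  {"fingers": 1,"linear": [0.022,0.026,0],"twist": 0},
  {"fingers": 1,"linear": [0.022,0.026,0],"twist": 0},
  {"fingers": 1,"linear": [0.022,0.026,0],"twist": 0},
])

```text
clock: 17.92
eef_pos: [627.4, 28.8, 145.8]
tool_rot: [3.141, -0.0, 1.571]
force: [0.9, -0.9, -0.1]
width: 85.5
gripper_force: 0.0
```

Emit:
drive_tool([
  {"fingers": 1,"linear": [0.018,0.021,0.015],"twist": 0},
  {"fingers": 1,"linear": [0.008,0.01,0.015],"twist": 0},
  {"fingers": 1,"linear": [0,0,0.01],"twist": 0},
  {"fingers": 1,"linear": [0,0,0],"twist": 0},
  {"fingers": 1,"linear": [0,0,0],"twist": 0},
])

```text
clock: 18.33
eef_pos: [656.0, 52.1, 104.6]
tool_rot: [-3.139, 0.001, 1.57]
force: [0.0, -0.7, 0.4]
width: 85.4
gripper_force: 0.0
```

```bash
python3 st.py; python3 - <<'E'
from cell import cams;import cv2,numpy as np,pickle
i=cams.get_image("wrist");a=i["color"];pickle.dump(i,open("c5.pkl","wb"))
b=cams.get_image("side")["color"]
c=cv2.resize(b[120:330,200:410],(420,420));cv2.imwrite("pics/w5.png",cv2.resize(np.hstack([a,c]),None,fx=.81,fy=.81))
E
```

```text
18.3333 [656.   52.1 104.6] [-3.139e+00  1.000e-03  1.570e+00] [-0.13  0.76  0.02  1.58 -0.02  0.8  -0.11] 85.4
```

View pics/w5.png

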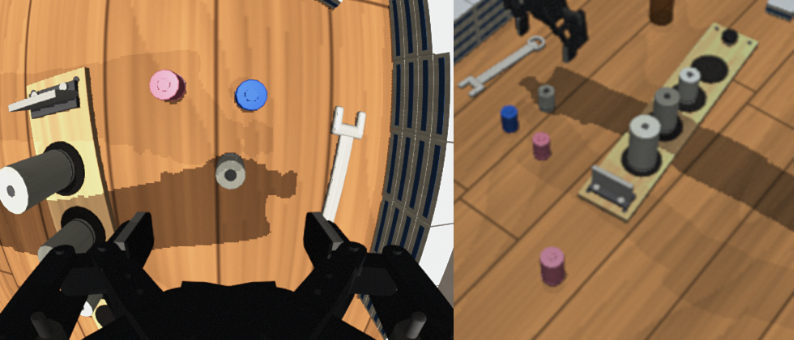

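b, c and d stand centred on their pads. a's hole is at wrist (230,175) in the picture, with blue and pink clear of the fingers.

```bash
python3 - <<'E'
from h import *;import pickle
c=pickle.load(open("c5.pkl","rb"));print(atz(c,230.3/.81,175/.81,40,True))
E
```

```text
[657.6  55.2]
```

Emit:
drive_tool([
  {"fingers": 1,"linear": [0.001,0.001,0.02],"twist": 0},
  {"fingers": 1,"linear": [0,0,0.03],"twist": 0},
  {"fingers": 1,"linear": [0,0,0.025],"twist": 0},
  {"fingers": 1,"linear": [0,0,0.014],"twist": 0},
  {"fingers": 1,"linear": [0,0,0],"twist": 0},
])

```text
clock: 18.85
eef_pos: [656.0, 53.4, 13.7]
tool_rot: [-3.137, 0.001, 1.57]
force: [0.5, 0.5, -0.3]
width: 85.1
gripper_force: 0.0
```

Emit:
drive_tool([
  {"fingers": 1,"linear": [0,0,0],"twist": 0},
  {"fingers": 1,"linear": [0,0,0],"twist": 0},
])

```text
clock: 19.02
eef_pos: [659.9, 54.3, 17.8]
tool_rot: [3.139, -0.0, 1.57]
force: [0.4, -0.0, 1.1]
width: 85.3
gripper_force: 0.0
```

Emit:
drive_tool([
  {"fingers": 1,"linear": [0,-0.001,0.007],"twist": 0},
  {"fingers": 1,"linear": [0,0,0],"twist": 0},
  {"fingers": 0,"linear": [0,0,0],"twist": 0},
  {"fingers": 0,"linear": [0,0,0],"twist": 0},
  {"fingers": 0,"linear": [0,0,0],"twist": 0},
])

```text
clock: 19.43
eef_pos: [657.7, 54.6, 9.3]
tool_rot: [3.141, -0.0, 1.571]
force: [-0.0, 0.0, -0.1]
width: 51.9
gripper_force: 0.0
```

Emit:
drive_tool([
  {"fingers": 0,"linear": [0,0,0],"twist": 0},
  {"fingers": 0,"linear": [0,0,0],"twist": 0},
  {"fingers": 0,"linear": [0,0,0],"twist": 0},
  {"fingers": 0,"linear": [0,0,0],"twist": 0},
  {"fingers": 0,"linear": [0,0,0],"twist": 0},
])

```text
clock: 19.85
eef_pos: [658.0, 54.6, 9.4]
tool_rot: [3.141, -0.0, 1.571]
force: [0.2, -0.2, 3.7]
width: 24.3
gripper_force: 58.8
```

Emit:
drive_tool([
  {"fingers": 0,"linear": [0,0,0],"twist": 0},
  {"fingers": 0,"linear": [0,0,0],"twist": 0},
])

```text
clock: 20.02
eef_pos: [658.0, 54.6, 9.4]
tool_rot: [3.141, -0.0, 1.571]
force: [0.1, -0.0, 4.5]
width: 24.8
gripper_force: 58.9
```

Emit:
drive_tool([
  {"fingers": 0,"linear": [0,0,-0.015],"twist": 0},
  {"fingers": 0,"linear": [0,0,-0.03],"twist": 0},
  {"fingers": 0,"linear": [0,0,-0.03],"twist": 0},
  {"fingers": 0,"linear": [-0.012,-0.009,-0.02],"twist": 0},
  {"fingers": 0,"linear": [-0.022,-0.016,-0.005],"twist": 0},
])

```text
clock: 20.43
eef_pos: [636.1, 24.5, 112.2]
tool_rot: [3.134, -0.003, 1.576]
force: [0.1, -1.1, -0.0]
width: 24.8
gripper_force: 59.1
```

Emit:
drive_tool([
  {"fingers": 0,"linear": [-0.032,-0.024,0],"twist": 0},
  {"fingers": 0,"linear": [-0.032,-0.024,0],"twist": 0},
  {"fingers": 0,"linear": [-0.032,-0.024,0],"twist": 0},
  {"fingers": 0,"linear": [-0.032,-0.024,0],"twist": 0},
  {"fingers": 0,"linear": [-0.032,-0.024,0],"twist": 0},
])

```text
clock: 20.85
eef_pos: [510.6, -140.6, 108.5]
tool_rot: [-3.14, -0.0, 1.571]
force: [1.3, -0.8, -1.2]
width: 24.8
gripper_force: 59.1
```

Emit:
drive_tool([
  {"fingers": 0,"linear": [-0.024,-0.018,0],"twist": 0},
  {"fingers": 0,"linear": [-0.011,-0.008,0],"twist": 0},
  {"fingers": 0,"linear": [0,0,0],"twist": 0},
  {"fingers": 0,"linear": [0,0,0],"twist": 0},
  {"fingers": 0,"linear": [0,0,0],"twist": 0},
])

```text
clock: 21.27
eef_pos: [487.2, -173.3, 108.7]
tool_rot: [3.141, -0.001, 1.572]
force: [-0.6, 0.3, -1.5]
width: 24.5
gripper_force: 59.1
```

Emit:
drive_tool([
  {"fingers": 0,"linear": [0,0,0],"twist": 0},
  {"fingers": 0,"linear": [0,0,0],"twist": 0},
])

```text
clock: 21.43
eef_pos: [487.4, -173.0, 108.8]
tool_rot: [3.141, -0.001, 1.573]
force: [0.3, 0.2, -0.7]
width: 24.5
gripper_force: 59.1
```

Lower about 84 to z 24.4.

Emit:
drive_tool([
  {"fingers": 0,"linear": [-0.0015,-0.001,0.02],"twist": 0},
  {"fingers": 0,"linear": [0,0,0.03],"twist": 0},
  {"fingers": 0,"linear": [0,0,0.018],"twist": 0},
  {"fingers": 0,"linear": [0,0,0.01],"twist": 0},
  {"fingers": 0,"linear": [0,0,0.003],"twist": 0},
])

```text
clock: 21.85
eef_pos: [484.9, -174.8, 26.2]
tool_rot: [-3.139, -0.001, 1.572]
force: [-0.4, -0.3, -0.5]
width: 24.7
gripper_force: 59.1
```

Emit:
drive_tool([
  {"fingers": 0,"linear": [0,0,0.001],"twist": 0},
  {"fingers": 0,"linear": [0,0,0],"twist": 0},
  {"fingers": 0,"linear": [0,0,0],"twist": 0},
])

```text
clock: 22.1
eef_pos: [486.5, -176.1, 27.9]
tool_rot: [3.14, 0.001, 1.571]
force: [0.3, -0.2, -0.6]
width: 24.7
gripper_force: 59.1
```

Emit:
drive_tool([
  {"fingers": 0,"linear": [0.001,0,0.002],"twist": 0},
  {"fingers": 0,"linear": [0,0,0],"twist": 0},
  {"fingers": 0,"linear": [0,0,0],"twist": 0},
])

```text
clock: 22.35
eef_pos: [485.8, -175.0, 25.3]
tool_rot: [3.141, 0.0, 1.571]
force: [-0.3, -0.3, 0.0]
width: 24.4
gripper_force: 59.1
```

Emit:
drive_tool([
  {"fingers": 0,"linear": [0,0,0.001],"twist": 0},
  {"fingers": 0,"linear": [0,0,0],"twist": 0},
  {"fingers": 0,"linear": [0,0,0],"twist": 0},
])

```text
clock: 22.6
eef_pos: [485.8, -175.1, 24.4]
tool_rot: [3.141, 0.0, 1.571]
force: [-0.9, 0.3, 5.3]
width: 24.6
gripper_force: 59.8
```

Contact. I release, rise and back off to the +x side for a check.

Emit:
drive_tool([
  {"fingers": 1,"linear": [0,0,0],"twist": 0},
  {"fingers": 1,"linear": [0,0,0],"twist": 0},
  {"fingers": 1,"linear": [0,0,0],"twist": 0},
  {"fingers": 1,"linear": [0,0,0],"twist": 0},
  {"fingers": 1,"linear": [0,0,0],"twist": 0},
])

```text
clock: 23.02
eef_pos: [485.4, -174.9, 23.8]
tool_rot: [-3.141, -0.0, 1.571]
force: [0.7, -0.1, 0.4]
width: 83.2
gripper_force: 0.0
```

Emit:
drive_tool([
  {"fingers": 1,"linear": [0,0,-0.01],"twist": 0},
  {"fingers": 1,"linear": [0,0,-0.022],"twist": 0},
  {"fingers": 1,"linear": [0,0,-0.035],"twist": 0},
  {"fingers": 1,"linear": [0,0,-0.035],"twist": 0},
  {"fingers": 1,"linear": [0,0,-0.035],"twist": 0},
])

```text
clock: 23.43
eef_pos: [485.0, -174.8, 162.9]
tool_rot: [-3.141, -0.0, 1.571]
force: [0.9, -0.1, -0.0]
width: 85.5
gripper_force: 0.0
```

Emit:
drive_tool([
  {"fingers": 1,"linear": [0.02,0.02,-0.03],"twist": 0},
  {"fingers": 1,"linear": [0.025,0.025,-0.015],"twist": 0},
  {"fingers": 1,"linear": [0.025,0.025,0],"twist": 0},
  {"fingers": 1,"linear": [0.025,0.025,0],"twist": 0},
  {"fingers": 1,"linear": [0.025,0.025,0],"twist": 0},
])

```text
clock: 23.85
eef_pos: [606.5, -53.7, 207.6]
tool_rot: [3.14, 0.0, 1.571]
force: [1.3, -1.0, 0.3]
width: 85.8
gripper_force: 0.0
```

Emit:
drive_tool([
  {"fingers": 1,"linear": [0.02,0.02,0],"twist": 0},
  {"fingers": 1,"linear": [0.01,0.01,0],"twist": 0},
  {"fingers": 1,"linear": [0,0,0],"twist": 0},
  {"fingers": 1,"linear": [0,0,0],"twist": 0},
  {"fingers": 1,"linear": [0,0,0],"twist": 0},
])

```text
clock: 24.27
eef_pos: [634.5, -26.5, 206.1]
tool_rot: [-3.141, 0.001, 1.569]
force: [0.2, -0.7, 0.2]
width: 85.2
gripper_force: 0.0
```

```bash
python3 st.py; python3 - <<'E'
from cell import cams;import cv2,numpy as np,pickle
d={n:cams.get_image(n) for n in("side","scene")};pickle.dump(d,open("c6.pkl","wb"))
a=cv2.resize(d["side"]["color"][120:260,280:400],None,fx=4,fy=4,interpolation=2)
cv2.imwrite("pics/f1.png",a)
a=cv2.resize(d["scene"]["color"][150:285,90:330],None,fx=3.3,fy=3.3,interpolation=2)
cv2.imwrite("pics/f2.png",a)
E
```

```text
24.2667 [634.5 -26.5 206.1] [-3.141e+00  1.000e-03  1.569e+00] [ 0.01  0.61 -0.02  1.56  0.02  0.97 -0.02] 85.2
```

View pics/f1.png

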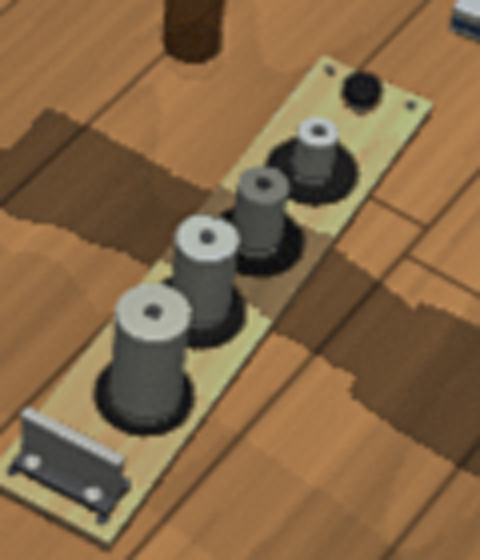

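View pics/f2.png

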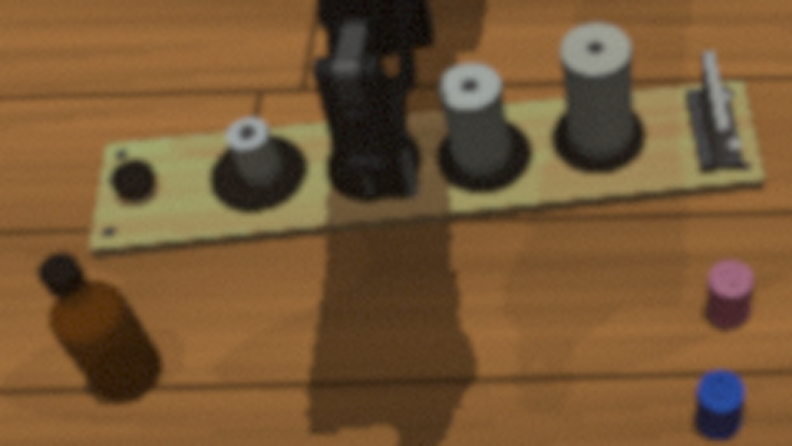

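All four stand upright on their pads: side holes at d (153,312), c (207,237), b (263,184), a (319,131); scene holes at a (249,132), c (470,86), d (595,47). I check the offsets numerically, then hand in.

```bash
python3 - <<'E'
from h import *;import pickle
d=pickle.load(open("c6.pkl","rb"))
P={'d':(462.5,56),'c':(476,-23),'b':(479.5,-97.3),'a':(486.5,-175)};H={'d':100,'c':85,'b':70,'a':55}
ok=True
for n,f,o,S in(('side',4,(280,120),{'d':(153,312),'c':(207,237),'b':(263,184),'a':(319,131)}),('scene',3.3,(90,150),{'a':(249,132),'c':(470,86),'d':(595,47)})):
    for k,(u,v) in S.items():
        e=atz(d[n],o[0]+u/f-.35,o[1]+v/f-.35,H[k])-P[k];print(n,k,e.round(1));ok&=np.hypot(*e)<8
if ok:
    from cell import ctrl;print(ctrl.finish_job())
E
```

```text
side d [-3.7  1. ]
side c [-1. -2.]
side b [ 0.3 -0.5]
side a [-2.  -0.1]
scene a [-1.7  3.4]
scene c [ 0.4 -0.2]
scene d [-3.3  1.7]
the job is handed in; nothing more can be done
None
```

The job is handed in: pillars d, c, b and a stand upright on pads 4, 3, 2 and 1 (tallest next to the stop), each measured within about 4 mm of its pad centre; the oil bottle was left alone, and the job took about 24 s of the 106 s allowed.

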